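# Stand the fallen recipe stand back up

### The arm

A 6-joint arm with a two-finger parallel gripper is mounted at the origin on a cart in front of the work surface, level with it; the furniture and walls round the work are solid. World frame = base frame: x ahead of the robot, y to its left, z up, the work surface at z = 0. Lengths are in m, angles in degrees, forces in N, time in s.
With the tool pointing down it reaches from about 0.375 to 0.9 m from the base axis. Payload 3.1 kg.
Tool frame: the origin (TCP) lies on the centre line of the jaws, within the pads' length; the fingertips stand 25 mm ahead of it and the grasp point (between the pads) lies 6 mm ahead of it; z points along the fingers, y is the line along which they close (so a half turn about z gives the same grasp; the last joint's range is limited). The gripper opens to 87 mm and grips with 3 to 60 N. Pads are 19 mm wide; open, the fingers measure 117 mm over their backs; the gripper's body (75 mm by 190 mm) begins 51 mm behind the grasp point.
Start: joints at [61.221, 30.224, 82.088, -0, 67.689, -10.227], TCP at [0.199, 0.593, 0.248] pointing down, gripper open.
Joint ranges: [-176.69, 176.69], [-43.24, 126.21], [12.49, 139.97], [-82, 262], [0, 151.66], [-163.58, 163.58]. Speed limits (degrees/s): [159.86, 159.86, 180, 180, 180, 180].

### API

Orientations are given as a 3x3 rotation matrix whose columns are the frame's x, y, z axes.
In Python, from rig import read_state, capture, camera_params, hand_in gives the robot as it stands.
- The arm moves only by the tool apply_moves, never from a script. Its argument "rows" is a list of rows, each an object of numbers: "x", "y", "z": the shift along the tool's x, y, z in mm; "rx", "ry", "rz": the turn, a rotation vector about the tool's x, y, z in units of 6 degrees (1.0 is 6 degrees); "claw": the closure in counts, from 0 (fully open) to 255 (shut). A call has 1 to 10 rows; each row is the pose to reach, as a shift and turn from the pose commanded when the call began, along the tool's axes at that moment; what a row does not reach only later rows make up. A row lasts 1/8 s, in which the tool goes at most 62.5 mm and 10.7 degrees, less where a joint would pass 70% of its speed; a pose out of reach is approached as far as the arm can. A call with a gripper value outside its range is refused whole. The fingers move at their own pace and stop on an object; the grip force is fixed at half the most. Time passes only in rows, so rows that repeat a pose let the fingers close. It gives the time, the measured TCP pose, the force, the opening and the grip force at its end, in the units of the state.
- read_state(): the state, without advancing time (a new reading comes with each control period).
- capture(name): name is "scene" or "top"; returns (picture, depth): 384x512x3 uint8, red, green, blue; 384x512 float32, m along the optical axis (not along the pixel's ray), 0 where there is no reading.
- camera_params(name): a dict with "fx", "fy", "cx", "cy" (pixels), "D" ([k1, k2, p1, p2, k3] as OpenCV has them; the pictures are not rectified), "xyz" and "orientation" of the camera in the world. Camera axes: x right, y up, looking along -z (the intrinsics and any distortion apply to the point x, -y, -z); pixel columns grow to the right and rows downward; lengths in m; the calibration is good to about 2 mm. A picture is of the moment at which its call begins. camera_params takes no time and is no camera call.
- hand_in(): hands the job in; it is judged then, once.
The state is a dict: "time_s": time; "joint_positions": joint angles; "qvel": joint speeds; "tau": joint torques, N m; "position": TCP position; "tcp_rot": TCP orientation; "force": force on the tool from outside, world axes, zero at the start; "moment": the same for the moment, N m; "opening": opening from 0.0 (shut) to 1.0 (fully open); "grasp_force": force on a finger pad.
Only numpy, scipy, OpenCV 4.12 (cv2) and the standard library are available. Lean on these libraries where they do the work, as an engineer would, in place of code of your own. Each camera call takes 0.05 s, during which the arm holds its last target. There are 200 camera calls.

### The job

The wooden recipe stand has fallen on its back, and a matchbox lies where its foot has to come down. First slide the matchbox sideways out of that strip of worktop while the stand still lies; then push the stand back up onto its foot, near where it lies. Only push with the fingertips: do not pick up or carry the matchbox or the stand, keep the matchbox flat on the worktop, and leave the other things where they are.

Things in the scene. Friction and masses are not known exactly. Their poses are not given: they have to be found in the camera images.
- recipe_stand: L-shaped wooden recipe stand, 0.6 kg, on its back: a board with a white card lies flat, a heavy foot sticks straight up at its end nearest the robot. Origin: middle of the heel edge (between sole and board back), on the worktop. x: along the board (level now, up once the stand stands); y: along the width; z: along the foot (up now, level once it stands). Board 120 wide, 10 thick, to x = 170.
- heel (a point): Middle of the stand's heel edge, its origin. The stand turns about this edge, hardly sliding, when its foot is pushed over towards -x; after about 30 degrees it falls onto its sole by itself. The foot then covers the 110 mm of worktop in front of the heel and the board stands 170 high.
- foot_end (a point): Middle of the foot's free end, on the inner side, at (23, 0, 110) mm in the stand's frame: the place to push, towards the stand's -x (roughly towards the robot). The foot is 120 wide, 110 long and 23 thick: sole at x = 0, inner face at x = 23, with an 8 mm high lip along the free end (z 102 to 110) out to x = 32.
- matchbox: Small cardboard matchbox, 36 x 53 x 15 high, lying flat on the worktop with its middle 60 to 100 in front of the heel (on the sole's side), turned any way. Origin: centre of its underside, z up, y along its 53 mm length. It slides easily when pushed on its side. The sink farther right (its rim begins at y = 0.11 m) has a rim 4 high that would stop it.
- pepper_mill: Bystander: dark wooden pepper mill, 58 across, 160 high, to the left of the stand's board. Origin: centre of its underside.
- spice_jar: Bystander: small spice jar, 43 across, 100 high, to the right of the stand's board. Origin: centre of its underside.
- jam_jar: Bystander: jam jar, 75 across, 112 high, at the front right, before the sink. Origin: centre of its underside.
- tall_glass: Bystander: clear tall glass, 69 across, 148 high, on the left of the worktop. Origin: centre of its underside.
- carrot: Bystander: carrot, 181 long, 33 thick, lying in front of the sink to the right. Origin: under its middle; y along its length.
Things that resemble listed ones, but are neither listed nor needed, are in the scene too. Of the things that look like the matchbox, take the one that is farthest to the robot's right at the start.

How it is judged:
By the outcome, as a careful person would: the job done as asked, in the order asked, and still so for the second after the job is handed in, with the robot touching nothing.
It also fails if it takes over 48 s, if anything falls off the work surface, if the arm or the gripper's body presses on something with over 40 N, if the wrist force passes 120 N, or if a joint passes its speed limit or range.

## Working session

There is one attempt and no reset: what is moved stays moved. The work goes in short steps, Python scripts to look and compute and a tool call to move; the robot and the scene stay as the last step left them, time stands still between calls to the robot, and variables do not carry over. Pictures are saved under pics/ and viewed, at most 10 in all, crops included, and the job is handed in when it is done.

Besides the shell and the picture viewer there is one more tool, called after "Request:" as name([rows], argument=value, ...), one row to a line, values as JSON. apply_moves: Moves the arm, as the interface text tells. Its arguments: {"type":"object","properties":{"rows":{"type":"array"}},"required":["rows"]}

```bash
mkdir -p pics; cat > h.py <<'E'
import numpy as np, cv2
from rig import read_state, capture, camera_params, hand_in
def world(name, d):
    c=camera_params(name); K=np.array([[c['fx'],0,c['cx']],[0,c['fy'],c['cy']],[0,0,1]])
    H,W=d.shape; u,v=np.meshgrid(np.arange(W),np.arange(H))
    p=cv2.undistortPoints(np.stack([u,v],-1).reshape(-1,1,2).astype(np.float64),K,np.array(c['D'])).reshape(H,W,2)
    P=np.stack([p[...,0]*d,-p[...,1]*d,-d],-1)
    return P@np.array(c['orientation']).T+np.array(c['xyz'])
def snap(name,tag):
    im,d=capture(name); P=world(name,d); np.savez(f'{tag}.npz',im=im,d=d,P=P)
    cv2.imwrite(f'pics/{tag}.png',cv2.resize(im[...,::-1],(800,600),interpolation=cv2.INTER_CUBIC)); return im,d,P
E
python3 - <<'E'
from h import *
for n in ('scene','top'):
    snap(n,n+'0'); c=camera_params(n); print(n,c['xyz'],c['fx'])
print(read_state()['tcp_rot'])
E
```

```text
scene [0.27241212 1.22592275 1.3063073 ] 416.1547359345001
top [0.48079061 0.15666693 1.223926  ] 368.2990639032297
[[-9.48037276e-01  3.18157917e-01 -9.29398291e-04]
 [ 3.18159089e-01  9.48035833e-01 -1.68951603e-03]
 [ 3.43569982e-04 -1.89742069e-03 -9.99998141e-01]]
```

View pics/scene0.png

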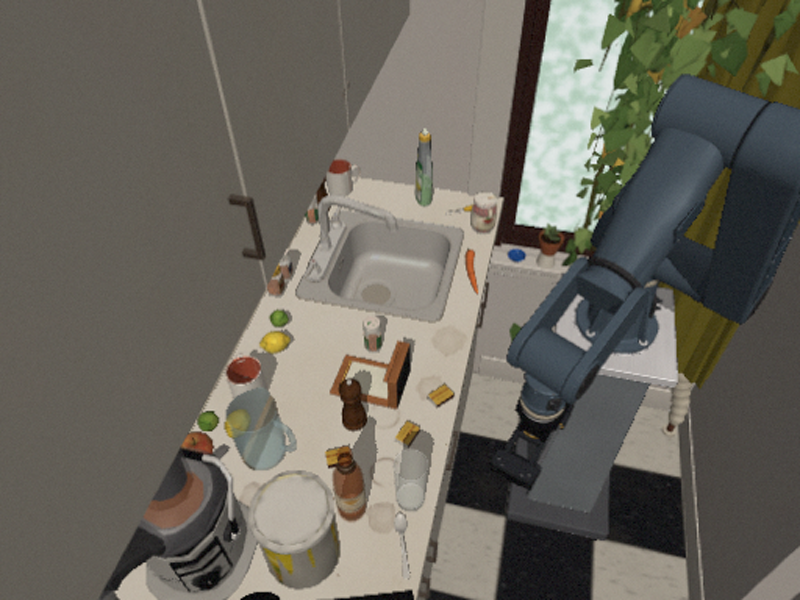

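View pics/top0.png

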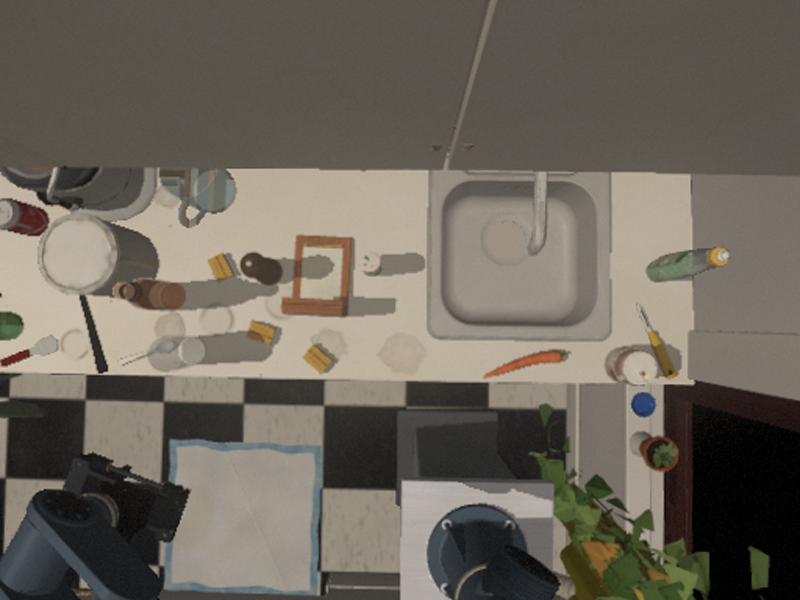

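The scene view shows the stand at (372,378) lying on its back. The top view shows it at (322,275), with its foot along (315,305). Matchbox lookalikes in the top view are at (220,265), (262,333) and (319,358). The one at (319,358) is farthest right (lowest y) and lies in front of the heel, so it fits the description. I'll confirm it in a crop and measure.

```bash
python3 - <<'E'
from h import *
z=np.load('top0.npz'); im,P=z['im'],z['P']
cv2.imwrite('pics/crop.png',cv2.resize(im[140:250,130:290,::-1],(800,550),interpolation=cv2.INTER_CUBIC))
hsv=cv2.cvtColor(im,cv2.COLOR_RGB2HSV)
def rep(m,n):
    q=P[m]; r=cv2.minAreaRect(q[:,:2].astype(np.float32)*1000); print(n,len(q),r,'z',np.percentile(q[:,2],[5,50,95]).round(4)); print(cv2.boxPoints(r).round(0).tolist())
Z=P[...,2]
def box(u0,v0,u1,v1):
    b=np.zeros(Z.shape,bool); b[int(v0*.64):int(v1*.64)+1,int(u0*.64):int(u1*.64)+1]=1; return b
rep(box(298,338,340,376)&(Z>.009),'match')
rep(box(245,318,278,346)&(Z>.009),'match2')
rep(box(278,228,358,325)&(Z>.085)&(Z<.14),'foot')
rep(box(290,228,358,325)&(Z>.005)&(Z<.02),'board')
rep(box(235,245,290,292)&(Z>.14),'mill')
rep(box(360,245,385,280)&(Z>.08),'spice')
rep(box(176,330,206,364)&(Z>.05),'glass')
m=box(300,350,340,378); 
z2=np.load('scene0.npz'); P2=z2['P']; Z2=P2[...,2]; im2=z2['im']
def rep2(u0,v0,u1,v1,lo,hi,n):
    q=P2[int(v0*.64):int(v1*.64),int(u0*.64):int(u1*.64)].reshape(-1,3); q=q[(q[:,2]>lo)&(q[:,2]<hi)]; r=cv2.minAreaRect(q[:,:2].astype(np.float32)*1000); print(n,len(q),r,cv2.boxPoints(r).round(0).tolist())
rep2(424,378,458,410,.009,.03,'match s')
rep2(370,330,420,410,.095,.13,'foot s')
rep2(392,445,430,515,.05,.2,'glass s')
# counter edge
print('table front x', [P[r,205].round(3).tolist() for r in range(236,246,2)])
E
```

```text
match 179 ((447.1513977050781, 267.7006530761719), (57.89781951904297, 224.69573974609375), 31.30413818359375) z [0.0119 0.0155 0.0194]
[[364.0, 349.0], [481.0, 157.0], [530.0, 187.0], [414.0, 379.0]]
match2 171 ((455.3507080078125, 322.71673583984375), (46.07063674926758, 332.8008728027344), 0.8288236260414124) z [0.0117 0.0155 0.0199]
[[430.0, 489.0], [435.0, 156.0], [481.0, 157.0], [476.0, 489.0]]
foot 418 ((507.863037109375, 339.10015869140625), (119.02787017822266, 32.08824157714844), 88.09041595458984) z [0.106  0.1103 0.1142]
[[490.0, 280.0], [522.0, 279.0], [526.0, 398.0], [494.0, 399.0]]
board 1474 ((577.34814453125, 331.7030029296875), (210.4158172607422, 146.75401306152344), 1.2198110818862915) z [0.007  0.0114 0.0156]
[[471.0, 403.0], [474.0, 256.0], [684.0, 261.0], [681.0, 407.0]]
mill 145 ((527.3970947265625, 316.08453369140625), (329.72430419921875, 40.32868957519531), 66.7302474975586) z [0.1412 0.1457 0.1601]
[[444.0, 173.0], [481.0, 157.0], [611.0, 460.0], [574.0, 476.0]]
spice 155 ((598.4894409179688, 228.41949462890625), (40.23179626464844, 39.64730453491211), 0.7
[... 270 characters left out ...]
57.0], [536.0, 168.0], [446.0, 599.0]]
match s 116 ((399.6043395996094, 345.48724365234375), (54.18929672241211, 37.68598937988281), 49.575897216796875) [[368.0, 337.0], [396.0, 313.0], [432.0, 354.0], [403.0, 378.0]]
foot s 265 ((518.0008544921875, 318.603759765625), (71.00413513183594, 171.05813598632812), 21.658374786376953) [[453.0, 385.0], [517.0, 226.0], [583.0, 252.0], [519.0, 411.0]]
glass s 596 ((411.988525390625, 610.2952270507812), (65.72647857666016, 70.71337890625), 11.501672744750977) [[373.0, 638.0], [387.0, 569.0], [451.0, 582.0], [437.0, 651.0]]
table front x [[0.381, 0.332, 0.016], [0.374, 0.332, 0.018], [0.367, 0.333, 0.005], [0.359, 0.334, -0.004], [0.254, 0.471, -0.947]]
```

View pics/crop.png

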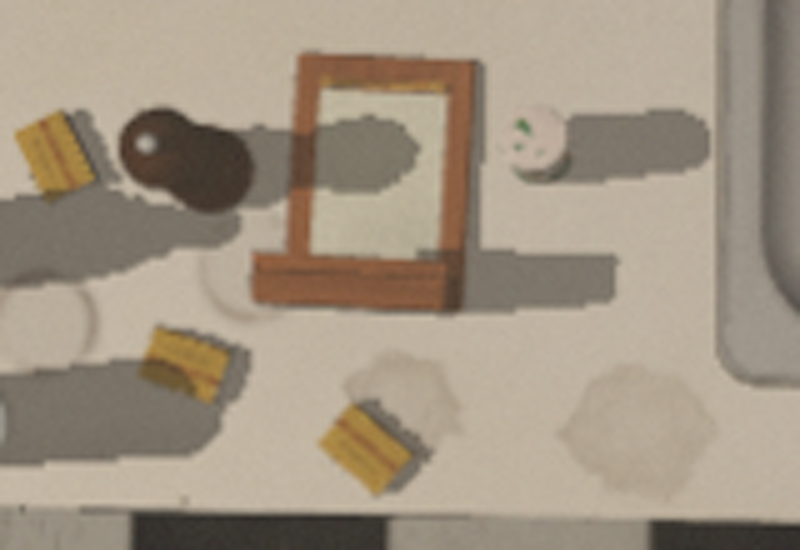

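The crop confirms the rightmost box at crop (368,448), lying free in front of the foot, which is at crop (355,280). I'll refine its pose using valid depth only and work out the first move.

```bash
cat >> h.py <<'E'
from scipy.spatial.transform import Rotation as R
def rect(P,u0,v0,u1,v1,lo,hi,n):   # pixel box in 800x600 units
    q=P[int(v0*.64):int(v1*.64)+1,int(u0*.64):int(u1*.64)+1].reshape(-1,3); q=q[(q[:,2]>lo)&(q[:,2]<hi)&(q[:,0]>.2)]
    r=cv2.minAreaRect(q[:,:2].astype(np.float32)*1000); print(n,len(q),np.round(r[0]),np.round(r[1]),cv2.boxPoints(r).round(0).tolist())
def delta(xyz,Rt):
    s=read_state(); R0=np.array(s['tcp_rot']); d=R0.T@(np.array(xyz)-s['position'])*1000
    w=R.from_matrix(R0.T@Rt).as_rotvec(degrees=True)/6
    print('t',s['time_s'],'d',d.round(1),'w',w.round(3))
DOWN=np.array([[-1,0,0],[0,1,0],[0,0,-1.]])
E
python3 - <<'E'
from h import *
z=np.load('top0.npz'); P=z['P'].copy(); P[z['d']<=0]=0
rect(P,298,338,340,376,.009,.03,'match'); rect(P,245,318,278,346,.009,.03,'match2')
rect(P,235,245,262,280,.13,.2,'mill')
delta([.396,.345,.12],DOWN)
E
```

```text
match 178 [401. 342.] [53. 36.] [[370.0, 334.0], [398.0, 311.0], [432.0, 351.0], [404.0, 374.0]]
match2 168 [454. 462.] [50. 36.] [[429.0, 444.0], [462.0, 432.0], [479.0, 479.0], [446.0, 491.0]]
mill 192 [585. 452.] [45. 41.] [[562.0, 472.0], [563.0, 432.0], [608.0, 432.0], [607.0, 473.0]]
t 0.1 d [-265.9 -171.1  126.9] w [-0.017 -0.006 -3.092]
```

Request:
apply_moves([
  {"x": -50,"y": -32,"z": 0,"rz": -1},
  {"x": -95,"y": -60,"z": 0,"rz": -2},
  {"x": -140,"y": -90,"z": 0,"rz": -3.09},
  {"x": -185,"y": -120,"z": 10,"rz": -3.09},
  {"x": -230,"y": -148,"z": 40,"rz": -3.09},
  {"x": -266,"y": -171,"z": 80,"rz": -3.09},
  {"x": -266,"y": -171,"z": 127,"rz": -3.09},
  {"x": -266,"y": -171,"z": 127,"rz": -3.09},
])

```text
validation failed for argument at $.ro...
```

```bash
python3 - <<'E'
from h import *
delta([.396,.345,.030],DOWN); s=read_state(); print(s['position'],s['force'])
E
```

```text
t 0.1 d [-265.9 -170.9  216.9] w [-0.017 -0.006 -3.092]
[0.19851705 0.59200074 0.24667929] [-0.28421385  0.03473278  0.09102996]
```

Request:
apply_moves([
  {"x": -50,"y": -32,"z": 0,"rx": 0,"ry": 0,"rz": -1,"claw": 0},
  {"x": -95,"y": -60,"z": 0,"rx": 0,"ry": 0,"rz": -2,"claw": 0},
  {"x": -140,"y": -90,"z": 0,"rx": 0,"ry": 0,"rz": -3.09,"claw": 0},
  {"x": -185,"y": -120,"z": 10,"rx": 0,"ry": 0,"rz": -3.09,"claw": 0},
  {"x": -230,"y": -148,"z": 40,"rx": 0,"ry": 0,"rz": -3.09,"claw": 0},
  {"x": -266,"y": -171,"z": 80,"rx": 0,"ry": 0,"rz": -3.09,"claw": 0},
  {"x": -266,"y": -171,"z": 127,"rx": 0,"ry": 0,"rz": -3.09,"claw": 0},
  {"x": -266,"y": -171,"z": 127,"rx": 0,"ry": 0,"rz": -3.09,"claw": 0},
])

```text
time_s: 1.1
position: [0.3944, 0.3437, 0.1175]
tcp_rot: [[-1.0, 0.002, -0.008], [0.002, 1.0, -0.004], [0.008, -0.004, -1.0]]
force: [-1.0, -0.5, -0.1]
opening: 1.001
grasp_force: 0.0
```

```bash
python3 - <<'E'
from h import *
delta([.396,.345,.030],DOWN); s=read_state(); print(s['position'],s['force'])
E
```

```text
t 1.1 d [-2.3  1.7 87.5] w [-0.043 -0.078 -0.017]
[0.39439306 0.34373297 0.1174908 ] [-1.00378236 -0.47441445 -0.11188752]
```

Request:
apply_moves([
  {"x": -2,"y": 2,"z": 45,"rx": 0,"ry": 0,"rz": 0,"claw": 0},
  {"x": -2,"y": 2,"z": 75,"rx": 0,"ry": 0,"rz": 0,"claw": 0},
  {"x": -2,"y": 2,"z": 86,"rx": 0,"ry": 0,"rz": 0,"claw": 0},
  {"x": -2,"y": -6,"z": 86,"rx": 0,"ry": 0,"rz": 0,"claw": 0},
  {"x": -2,"y": -12,"z": 86,"rx": 0,"ry": 0,"rz": 0,"claw": 0},
  {"x": -2,"y": -18,"z": 86,"rx": 0,"ry": 0,"rz": 0,"claw": 0},
  {"x": -2,"y": -24,"z": 86,"rx": 0,"ry": 0,"rz": 0,"claw": 0},
  {"x": -2,"y": -30,"z": 86,"rx": 0,"ry": 0,"rz": 0,"claw": 0},
  {"x": -2,"y": -36,"z": 86,"rx": 0,"ry": 0,"rz": 0,"claw": 0},
  {"x": -2,"y": -36,"z": 86,"rx": 0,"ry": 0,"rz": 0,"claw": 0},
])

```text
time_s: 2.35
position: [0.3984, 0.3092, 0.0345]
tcp_rot: [[-1.0, 0.001, -0.001], [0.001, 1.0, -0.0], [0.001, -0.0, -1.0]]
force: [0.0, 0.1, 0.1]
opening: 1.003
grasp_force: 0.0
```

```bash
python3 - <<'E'
from h import *
z=[snap(n,n+'1') for n in('scene','top')]
a=cv2.resize(z[0][0][190:300,220:340,::-1],(440,400)); b=cv2.resize(z[1][0][170:250,160:260,::-1],(360,400))
cv2.imwrite('pics/c1.png',np.hstack([a,b[:,:350]]))
P=z[0][2]; P[z[0][1]<=0]=0
q=P[(P[...,2]>.008)&(P[...,2]<.02)&(P[...,0]>.36)&(P[...,0]<.47)&(P[...,1]>.2)&(P[...,1]<.42)]
r=cv2.minAreaRect(q[:,:2].astype(np.float32)*1000); print(len(q),r,cv2.boxPoints(r).round())
E
```

```text
23 ((407.8379211425781, 285.03509521484375), (42.9498405456543, 171.11614990234375), 17.117162704467773) [[362. 360.]
 [412. 197.]
 [454. 210.]
 [403. 373.]]
```

View pics/c1.png

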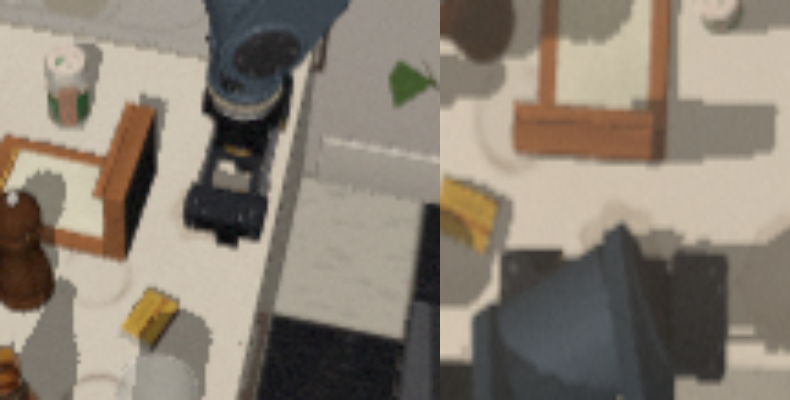

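The gripper hides the box in both views, apart from a yellow sliver at (235,150). I'll lift and step aside to see it.

Request:
apply_moves([
  {"x": 0,"y": 8,"z": -5,"rx": 0,"ry": 0,"rz": 0,"claw": 0},
  {"x": 0,"y": 8,"z": -50,"rx": 0,"ry": 0,"rz": 0,"claw": 0},
  {"x": 0,"y": -40,"z": -85,"rx": 0,"ry": 0,"rz": 0,"claw": 0},
  {"x": 0,"y": -95,"z": -90,"rx": 0,"ry": 0,"rz": 0,"claw": 0},
  {"x": 0,"y": -150,"z": -90,"rx": 0,"ry": 0,"rz": 0,"claw": 0},
  {"x": 0,"y": -150,"z": -90,"rx": 0,"ry": 0,"rz": 0,"claw": 0},
])

```text
time_s: 3.2
position: [0.3988, 0.1575, 0.1251]
tcp_rot: [[-1.0, 0.006, -0.0], [0.006, 1.0, -0.0], [0.0, -0.0, -1.0]]
force: [0.1, -0.1, -0.2]
opening: 1.0
grasp_force: 0.0
```

```bash
cat >> h.py <<'E'
def yellow(name,tag):
    im,d,P=snap(name,tag); P[d<=0]=0; h=cv2.cvtColor(im,cv2.COLOR_RGB2HSV)
    m=(P[...,2]>.008)&(P[...,2]<.024)&(P[...,0]>.355)&(P[...,0]<.475)&(P[...,1]>.14)&(P[...,1]<.415)&(h[...,1]>90)
    q=P[m]; print(name,len(q))
    if len(q)>20:
        r=cv2.minAreaRect(q[:,:2].astype(np.float32)*1000); print(np.round(r[0]),np.round(r[1]),cv2.boxPoints(r).round().tolist())
E
python3 - <<'E'
from h import *
for n in('scene','top'): yellow(n,n+'2')
s=read_state();print(s['position'],s['time_s'])
E
```

```text
scene 109
[398. 321.] [53. 39.] [[366.0, 312.0], [397.0, 288.0], [430.0, 330.0], [398.0, 354.0]]
top 173
[400. 321.] [52. 35.] [[370.0, 312.0], [397.0, 290.0], [430.0, 331.0], [402.0, 353.0]]
[0.39909015 0.15990319 0.12486773] 3.3
```

Both views agree: the box has moved 22 mm with no turn. I'll push on from the same place, with the tip a little lower.

Request:
apply_moves([
  {"x": 0,"y": 55,"z": 0,"rx": 0,"ry": 0,"rz": 0,"claw": 0},
  {"x": 0,"y": 110,"z": 0,"rx": 0,"ry": 0,"rz": 0,"claw": 0},
  {"x": 0,"y": 163,"z": 20,"rx": 0,"ry": 0,"rz": 0,"claw": 0},
  {"x": 0,"y": 163,"z": 65,"rx": 0,"ry": 0,"rz": 0,"claw": 0},
  {"x": 0,"y": 163,"z": 88,"rx": 0,"ry": 0,"rz": 0,"claw": 0},
  {"x": 0,"y": 163,"z": 94,"rx": 0,"ry": 0,"rz": 0,"claw": 0},
  {"x": 0,"y": 157,"z": 94,"rx": 0,"ry": 0,"rz": 0,"claw": 0},
])

```text
time_s: 4.18
position: [0.3984, 0.3179, 0.0305]
tcp_rot: [[-1.0, -0.002, 0.0], [-0.002, 1.0, 0.0], [-0.0, 0.0, -1.0]]
force: [0.1, 0.1, 0.1]
opening: 1.001
grasp_force: 0.0
```

Request:
apply_moves([
  {"x": 0,"y": -6,"z": 0,"rx": 0,"ry": 0,"rz": 0,"claw": 0},
  {"x": 0,"y": -12,"z": 0,"rx": 0,"ry": 0,"rz": 0,"claw": 0},
  {"x": 0,"y": -18,"z": 0,"rx": 0,"ry": 0,"rz": 0,"claw": 0},
  {"x": 0,"y": -24,"z": 0,"rx": 0,"ry": 0,"rz": 0,"claw": 0},
  {"x": 0,"y": -30,"z": 0,"rx": 0,"ry": 0,"rz": 0,"claw": 0},
  {"x": 0,"y": -36,"z": 0,"rx": 0,"ry": 0,"rz": 0,"claw": 0},
  {"x": 0,"y": -42,"z": 0,"rx": 0,"ry": 0,"rz": 0,"claw": 0},
  {"x": 0,"y": -48,"z": 0,"rx": 0,"ry": 0,"rz": 0,"claw": 0},
  {"x": 0,"y": -53,"z": 0,"rx": 0,"ry": 0,"rz": 0,"claw": 0},
  {"x": 0,"y": -53,"z": 0,"rx": 0,"ry": 0,"rz": 0,"claw": 0},
])

```text
time_s: 5.42
position: [0.3984, 0.2633, 0.0305]
tcp_rot: [[-1.0, 0.001, -0.001], [0.001, 1.0, -0.0], [0.001, -0.0, -1.0]]
force: [-0.7, 0.3, -0.3]
opening: 1.0
grasp_force: 0.0
```

Request:
apply_moves([
  {"x": 0,"y": 8,"z": 0,"rx": 0,"ry": 0,"rz": 0,"claw": 0},
  {"x": 0,"y": 8,"z": -50,"rx": 0,"ry": 0,"rz": 0,"claw": 0},
  {"x": 0,"y": -40,"z": -85,"rx": 0,"ry": 0,"rz": 0,"claw": 0},
  {"x": 0,"y": -95,"z": -90,"rx": 0,"ry": 0,"rz": 0,"claw": 0},
  {"x": 0,"y": -150,"z": -90,"rx": 0,"ry": 0,"rz": 0,"claw": 0},
  {"x": 0,"y": -150,"z": -90,"rx": 0,"ry": 0,"rz": 0,"claw": 0},
])

```text
time_s: 6.18
position: [0.3991, 0.1114, 0.1208]
tcp_rot: [[-1.0, 0.006, 0.0], [0.006, 1.0, -0.0], [-0.0, -0.0, -1.0]]
force: [0.4, -0.1, 0.2]
opening: 1.0
grasp_force: 0.0
```

```bash
python3 - <<'E'
from h import *
for n in('scene','top'): yellow(n,n+'3')
s=read_state();print(s['position'],s['time_s'])
E
```

```text
scene 106
[391. 279.] [51. 41.] [[358.0, 281.0], [382.0, 248.0], [424.0, 278.0], [400.0, 311.0]]
top 173
[395. 277.] [53. 35.] [[364.0, 273.0], [386.0, 246.0], [426.0, 280.0], [404.0, 307.0]]
[0.39886559 0.11382496 0.12065687] 6.275
```

Request:
apply_moves([
  {"x": 14,"y": 55,"z": 0,"rx": 0,"ry": 0,"rz": 0,"claw": 0},
  {"x": 14,"y": 110,"z": 0,"rx": 0,"ry": 0,"rz": 0,"claw": 0},
  {"x": 14,"y": 155,"z": 20,"rx": 0,"ry": 0,"rz": 0,"claw": 0},
  {"x": 14,"y": 155,"z": 65,"rx": 0,"ry": 0,"rz": 0,"claw": 0},
  {"x": 14,"y": 155,"z": 86,"rx": 0,"ry": 0,"rz": 0,"claw": 0},
  {"x": 14,"y": 155,"z": 90,"rx": 0,"ry": 0,"rz": 0,"claw": 0},
  {"x": 14,"y": 149,"z": 90,"rx": 0,"ry": 0,"rz": 0,"claw": 0},
])

```text
time_s: 7.15
position: [0.3844, 0.2638, 0.0306]
tcp_rot: [[-1.0, -0.002, 0.001], [-0.002, 1.0, 0.0], [-0.001, 0.0, -1.0]]
force: [-0.1, 0.2, 0.5]
opening: 1.003
grasp_force: 0.0
```

Request:
apply_moves([
  {"x": 0,"y": -6,"z": 0,"rx": 0,"ry": 0,"rz": 0,"claw": 0},
  {"x": 0,"y": -12,"z": 0,"rx": 0,"ry": 0,"rz": 0,"claw": 0},
  {"x": 0,"y": -18,"z": 0,"rx": 0,"ry": 0,"rz": 0,"claw": 0},
  {"x": 0,"y": -24,"z": 0,"rx": 0,"ry": 0,"rz": 0,"claw": 0},
  {"x": 0,"y": -28,"z": 0,"rx": 0,"ry": 0,"rz": 0,"claw": 0},
  {"x": 0,"y": -28,"z": 0,"rx": 0,"ry": 0,"rz": 0,"claw": 0},
])

```text
time_s: 7.9
position: [0.3846, 0.2344, 0.0305]
tcp_rot: [[-1.0, 0.001, -0.0], [0.001, 1.0, -0.0], [0.0, -0.0, -1.0]]
force: [-0.9, -0.5, 0.4]
opening: 1.003
grasp_force: 0.0
```

Request:
apply_moves([
  {"x": 0,"y": 8,"z": 0,"rx": 0,"ry": 0,"rz": 0,"claw": 0},
  {"x": 0,"y": 8,"z": -50,"rx": 0,"ry": 0,"rz": 0,"claw": 0},
  {"x": 0,"y": -40,"z": -85,"rx": 0,"ry": 0,"rz": 0,"claw": 0},
  {"x": 0,"y": -95,"z": -90,"rx": 0,"ry": 0,"rz": 0,"claw": 0},
  {"x": 0,"y": -150,"z": -90,"rx": 0,"ry": 0,"rz": 0,"claw": 0},
  {"x": 0,"y": -150,"z": -90,"rx": 0,"ry": 0,"rz": 0,"claw": 0},
])

```text
time_s: 8.65
position: [0.3854, 0.0822, 0.1208]
tcp_rot: [[-1.0, 0.007, 0.001], [0.007, 1.0, -0.0], [-0.001, -0.0, -1.0]]
force: [0.1, -0.6, -0.7]
opening: 1.004
grasp_force: 0.0
```

```bash
python3 - <<'E'
from h import *
for n in('scene','top'): yellow(n,n+'4')
s=read_state();print(s['position'],s['time_s'])
E
```

```text
scene 102
[394. 260.] [53. 39.] [[361.0, 259.0], [385.0, 228.0], [427.0, 260.0], [403.0, 292.0]]
top 169
[397. 257.] [52. 34.] [[366.0, 255.0], [387.0, 228.0], [428.0, 259.0], [408.0, 286.0]]
[0.38473096 0.0847936  0.12061046] 8.75
```

Request:
apply_moves([
  {"x": 0,"y": 55,"z": 0,"rx": 0,"ry": 0,"rz": 0,"claw": 0},
  {"x": 0,"y": 110,"z": 0,"rx": 0,"ry": 0,"rz": 0,"claw": 0},
  {"x": 0,"y": 164,"z": 20,"rx": 0,"ry": 0,"rz": 0,"claw": 0},
  {"x": 0,"y": 164,"z": 65,"rx": 0,"ry": 0,"rz": 0,"claw": 0},
  {"x": 0,"y": 164,"z": 86,"rx": 0,"ry": 0,"rz": 0,"claw": 0},
  {"x": 0,"y": 164,"z": 90,"rx": 0,"ry": 0,"rz": 0,"claw": 0},
  {"x": 0,"y": 158,"z": 90,"rx": 0,"ry": 0,"rz": 0,"claw": 0},
])

```text
time_s: 9.62
position: [0.3842, 0.2438, 0.0306]
tcp_rot: [[-1.0, -0.003, 0.0], [-0.003, 1.0, 0.0], [-0.0, 0.0, -1.0]]
force: [-0.1, 0.3, 0.1]
opening: 0.992
grasp_force: 0.0
```

Request:
apply_moves([
  {"x": 0,"y": -6,"z": 0,"rx": 0,"ry": 0,"rz": 0,"claw": 0},
  {"x": 0,"y": -12,"z": 0,"rx": 0,"ry": 0,"rz": 0,"claw": 0},
  {"x": 0,"y": -18,"z": 0,"rx": 0,"ry": 0,"rz": 0,"claw": 0},
  {"x": 0,"y": -24,"z": 0,"rx": 0,"ry": 0,"rz": 0,"claw": 0},
  {"x": 0,"y": -30,"z": 0,"rx": 0,"ry": 0,"rz": 0,"claw": 0},
  {"x": 0,"y": -36,"z": 0,"rx": 0,"ry": 0,"rz": 0,"claw": 0},
  {"x": 0,"y": -42,"z": 0,"rx": 0,"ry": 0,"rz": 0,"claw": 0},
  {"x": 0,"y": -42,"z": 0,"rx": 0,"ry": 0,"rz": 0,"claw": 0},
  {"x": 0,"y": -34,"z": 0,"rx": 0,"ry": 0,"rz": 0,"claw": 0},
])

```text
time_s: 10.75
position: [0.3846, 0.2087, 0.0305]
tcp_rot: [[-1.0, 0.001, -0.0], [0.001, 1.0, -0.0], [0.0, -0.0, -1.0]]
force: [0.7, 0.1, 0.6]
opening: 1.001
grasp_force: 0.0
```

Request:
apply_moves([
  {"x": 0,"y": 0,"z": -50,"rx": 0,"ry": 0,"rz": 0,"claw": 0},
  {"x": 0,"y": 0,"z": -105,"rx": 0,"ry": 0,"rz": 0,"claw": 0},
  {"x": 0,"y": 0,"z": -160,"rx": 0,"ry": 0,"rz": 0,"claw": 0},
  {"x": 0,"y": 0,"z": -195,"rx": 0,"ry": 0,"rz": 0,"claw": 128},
  {"x": 0,"y": -60,"z": -195,"rx": 0,"ry": 0,"rz": 0,"claw": 255},
  {"x": 0,"y": -60,"z": -195,"rx": 0,"ry": 0,"rz": 0,"claw": 255},
])

```text
time_s: 11.5
position: [0.3845, 0.147, 0.2262]
tcp_rot: [[-1.0, 0.004, 0.001], [0.004, 1.0, -0.001], [-0.001, -0.001, -1.0]]
force: [0.0, 1.4, -0.6]
opening: 0.739
grasp_force: 0.0
```

```bash
python3 - <<'E'
from h import *
for n in('scene','top'): yellow(n,n+'5')
z=np.load('top5.npz'); P=z['P'].copy(); P[z['d']<=0]=0; rect(P,278,228,358,325,.09,.14,'foot')
print('right/left lip height profile', [(round(float(P[r,205,0]),3),round(float(P[r,205,2]),3)) for r in range(186,204)])
L=np.radians(20); Rt=DOWN@R.from_euler('y',-20,degrees=True).as_matrix(); print(Rt.round(2))
s=read_state();print(s['position'],s['time_s'],s['opening'])
E
```

```text
scene 101
[398. 228.] [52. 37.] [[366.0, 222.0], [393.0, 196.0], [429.0, 233.0], [403.0, 259.0]]
top 72
[409. 231.] [32. 33.] [[386.0, 231.0], [409.0, 208.0], [432.0, 231.0], [408.0, 254.0]]
foot 418 [508. 339.] [119.  32.] [[490.0, 280.0], [522.0, 279.0], [526.0, 398.0], [494.0, 399.0]]
right/left lip height profile [(0.545, 0.007), (0.541, 0.008), (0.538, 0.014), (0.535, 0.011), (0.531, 0.014), (0.528, 0.014), (0.521, 0.108), (0.518, 0.113), (0.515, 0.109), (0.512, 0.114), (0.509, 0.112), (0.506, 0.108), (0.503, 0.112), (0.5, 0.112), (0.497, 0.113), (0.494, 0.11), (0.492, 0.036), (0.489, -0.003)]
[[-0.94  0.    0.34]
 [ 0.    1.    0.  ]
 [-0.34  0.   -0.94]]
[0.38436255 0.14889523 0.2256371 ] 11.6 0.6538697134239454
```

View pics/top5.png

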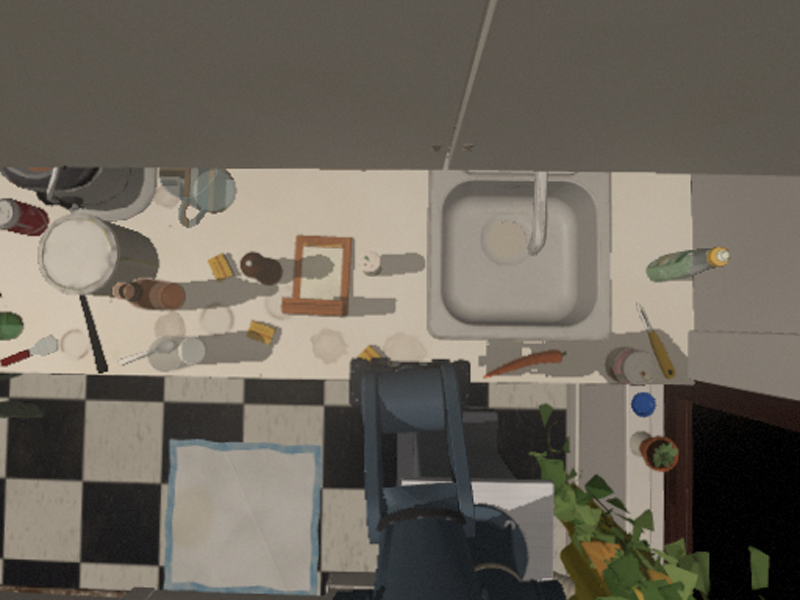

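The matchbox is clear at (0.398, 0.228), with its edge at y = 0.259 and the strip starting at 0.28. In the picture it is partly behind the gripper at (370,353), and the stand is untouched at (318,275). Next I'll bring the closed fingers behind the lip, with the tool tilted 20° so the body leans away from the rising board.

Request:
apply_moves([
  {"x": -30,"y": 40,"z": -5,"rx": 0,"ry": -1,"rz": 0,"claw": 255},
  {"x": -60,"y": 80,"z": -5,"rx": 0,"ry": -2,"rz": 0,"claw": 255},
  {"x": -95,"y": 120,"z": -5,"rx": 0,"ry": -3,"rz": 0,"claw": 255},
  {"x": -130,"y": 160,"z": 0,"rx": 0,"ry": -3.33,"rz": 0,"claw": 255},
  {"x": -154,"y": 190,"z": 0,"rx": 0,"ry": -3.33,"rz": 0,"claw": 255},
  {"x": -154,"y": 190,"z": 20,"rx": 0,"ry": -3.33,"rz": 0,"claw": 255},
  {"x": -154,"y": 190,"z": 50,"rx": 0,"ry": -3.33,"rz": 0,"claw": 255},
  {"x": -154,"y": 190,"z": 50,"rx": 0,"ry": -3.33,"rz": 0,"claw": 255},
  {"x": -154,"y": 190,"z": 50,"rx": 0,"ry": -3.33,"rz": 0,"claw": 255},
])

```text
time_s: 12.72
position: [0.5385, 0.3399, 0.1758]
tcp_rot: [[-0.94, -0.001, 0.342], [-0.001, 1.0, 0.001], [-0.342, 0.0, -0.94]]
force: [0.7, -0.1, -0.1]
opening: 0.007
grasp_force: 0.0
```

```bash
python3 - <<'E'
from h import *
Rt=DOWN@R.from_euler('y',-20,degrees=True).as_matrix()
delta([.5385,.339,.1265],Rt); delta([.4535,.339,.1265],Rt); delta([.40,.339,.20],Rt); s=read_state(); print(s['position'],s['opening'])
E
```

```text
t 12.725 d [16.8 -0.9 46.4] w [0.007 0.    0.009]
t 12.725 d [96.7 -0.8 17.3] w [0.007 0.    0.009]
t 12.725 d [121.8  -0.7 -70.1] w [0.007 0.    0.009]
[0.5384667  0.33988615 0.17582865] 0.006798444314297287
```

Request:
apply_moves([
  {"x": 8,"y": -1,"z": 22,"rx": 0,"ry": 0,"rz": 0,"claw": 255},
  {"x": 14,"y": -1,"z": 39,"rx": 0,"ry": 0,"rz": 0,"claw": 255},
  {"x": 17,"y": -1,"z": 46,"rx": 0,"ry": 0,"rz": 0,"claw": 255},
  {"x": 17,"y": -1,"z": 46,"rx": 0,"ry": 0,"rz": 0,"claw": 255},
  {"x": 23,"y": -1,"z": 44,"rx": 0,"ry": 0,"rz": 0,"claw": 255},
  {"x": 29,"y": -1,"z": 42,"rx": 0,"ry": 0,"rz": 0,"claw": 255},
  {"x": 34,"y": -1,"z": 40,"rx": 0,"ry": 0,"rz": 0,"claw": 255},
  {"x": 40,"y": -1,"z": 38,"rx": 0,"ry": 0,"rz": 0,"claw": 255},
])

```text
time_s: 13.72
position: [0.5141, 0.3381, 0.1269]
tcp_rot: [[-0.939, 0.0, 0.343], [0.0, 1.0, 0.001], [-0.343, 0.001, -0.939]]
force: [0.6, 0.2, 2.1]
opening: 0.003
grasp_force: 0.7
```

```bash
python3 - <<'E'
from h import *
im,d,P=snap('scene','scene6'); cv2.imwrite('pics/c6.png',cv2.resize(im[170:290,190:330,::-1],(700,600),interpolation=cv2.INTER_CUBIC))
print(read_state()['force'])
E
```

```text
[0.39790957 0.31825104 0.98683426]
```

View pics/c6.png

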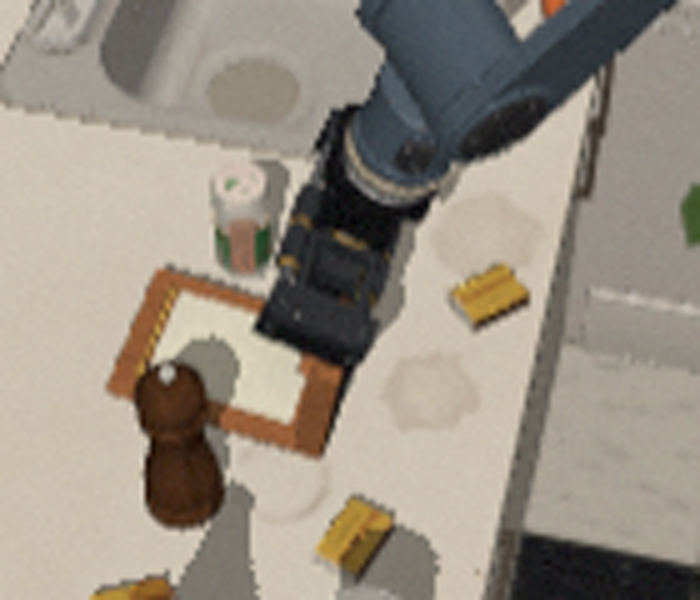

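The gripper sits over the foot at (330,340), the stand is in place, and the matchbox is clear at (490,295). I'll continue the push.

Request:
apply_moves([
  {"x": 6,"y": 0,"z": -2,"rx": 0,"ry": 0,"rz": 0,"claw": 255},
  {"x": 11,"y": 0,"z": -4,"rx": 0,"ry": 0,"rz": 0,"claw": 255},
  {"x": 17,"y": 0,"z": -6,"rx": 0,"ry": 0,"rz": 0,"claw": 255},
  {"x": 23,"y": 0,"z": -8,"rx": 0,"ry": 0,"rz": 0,"claw": 255},
])

```text
time_s: 14.28
position: [0.4888, 0.3375, 0.1255]
tcp_rot: [[-0.94, 0.0, 0.341], [0.0, 1.0, -0.001], [-0.341, -0.001, -0.94]]
force: [-0.1, -0.6, 0.6]
opening: 0.003
grasp_force: 0.1
```

```bash
python3 - <<'E'
from h import *
im,d,P=snap('scene','scene7'); P[d<=0]=0
# board far end height
for n,pp in (('before',np.load('scene6.npz')['P']),('now',P)):
    q=pp[195:270,200:262].reshape(-1,3); m=(q[:,0]>.62)&(q[:,0]<.67)&(q[:,1]>.29)&(q[:,1]<.39); print(n,m.sum(),np.median(q[m,2]) if m.any() else 0)
s=read_state();print(s['position'],s['force'])
E
```

```text
before 217 0.029798261386090985
now 216 0.06439904826976428
[0.48766581 0.33726371 0.12523721] [-1.24045514 -0.2957844   0.02992981]
```

The board's far end is up about 55 mm, roughly 20°. Now I'll push over the balance point, then back off towards the robot.

Request:
apply_moves([
  {"x": 6,"y": 0,"z": -2,"rx": 0,"ry": 0,"rz": 0,"claw": 255},
  {"x": 11,"y": 0,"z": -4,"rx": 0,"ry": 0,"rz": 0,"claw": 255},
  {"x": 17,"y": 0,"z": -6,"rx": 0,"ry": 0,"rz": 0,"claw": 255},
  {"x": 23,"y": 0,"z": -8,"rx": 0,"ry": 0,"rz": 0,"claw": 255},
  {"x": 29,"y": 0,"z": -10,"rx": 0,"ry": 0,"rz": 0,"claw": 255},
  {"x": 34,"y": 0,"z": -12,"rx": 0,"ry": 0,"rz": 0,"claw": 255},
  {"x": 40,"y": 0,"z": -14,"rx": 0,"ry": 0,"rz": 0,"claw": 255},
  {"x": 46,"y": 0,"z": -16,"rx": 0,"ry": 0,"rz": 0,"claw": 255},
  {"x": 52,"y": 0,"z": -18,"rx": 0,"ry": 0,"rz": 0,"claw": 255},
  {"x": 52,"y": 0,"z": -18,"rx": 0,"ry": 0,"rz": 0,"claw": 255},
])

```text
time_s: 15.58
position: [0.4339, 0.3377, 0.1249]
tcp_rot: [[-0.94, -0.0, 0.341], [-0.0, 1.0, -0.0], [-0.341, -0.0, -0.94]]
force: [-0.6, -0.6, -0.8]
opening: 0.0
grasp_force: 0.0
```

Request:
apply_moves([
  {"x": 0,"y": 0,"z": -30,"rx": 0,"ry": 0,"rz": 0,"claw": 255},
  {"x": 0,"y": 0,"z": -80,"rx": 0,"ry": 0,"rz": 0,"claw": 255},
  {"x": 0,"y": 0,"z": -130,"rx": 0,"ry": 0,"rz": 0,"claw": 255},
  {"x": 0,"y": -50,"z": -150,"rx": 0,"ry": 0,"rz": 0,"claw": 255},
  {"x": 0,"y": -105,"z": -150,"rx": 0,"ry": 0,"rz": 0,"claw": 255},
  {"x": 0,"y": -160,"z": -150,"rx": 0,"ry": 0,"rz": 0,"claw": 255},
  {"x": 0,"y": -160,"z": -150,"rx": 0,"ry": 0,"rz": 0,"claw": 255},
])

```text
time_s: 16.45
position: [0.3831, 0.1743, 0.266]
tcp_rot: [[-0.94, 0.008, 0.341], [0.007, 1.0, -0.003], [-0.341, -0.0, -0.94]]
force: [1.0, -0.1, -0.1]
opening: 0.007
grasp_force: 0.0
```

```bash
python3 - <<'E'
from h import *
im,d,P=snap('scene','scene8'); cv2.imwrite('pics/c8.png',cv2.resize(im[170:330,180:340,::-1],(600,600),interpolation=cv2.INTER_CUBIC))
yellow('top','top8')
z=np.load('top8.npz'); Q=z['P'].copy(); Q[z['d']<=0]=0; rect(Q,270,200,370,380,.15,.2,'board top'); rect(Q,270,280,352,380,.018,.04,'foot')
print(read_state()['time_s'])
E
```

```text
top 888
[429. 298.] [205.  91.] [[374.0, 200.0], [464.0, 191.0], [484.0, 395.0], [393.0, 404.0]]
board top 171 [485. 340.] [119.  15.] [[475.0, 281.0], [490.0, 280.0], [494.0, 399.0], [479.0, 400.0]]
foot 1066 [473. 361.] [160. 181.] [[380.0, 284.0], [560.0, 278.0], [566.0, 438.0], [385.0, 444.0]]
16.55
```

View pics/c8.png

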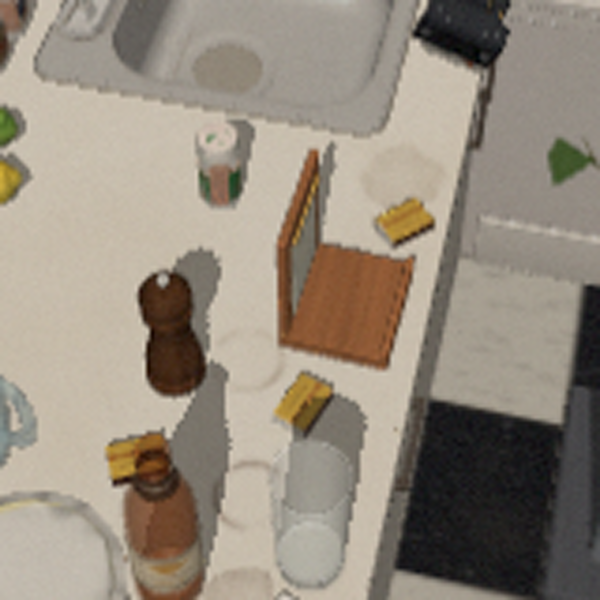

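The stand is upright on its foot, with the board at (300,250) and the foot at (350,305). The heel is still at x ≈ 0.492. The matchbox lies flat and clear at (405,220), the other things haven't moved, and the robot touches nothing.

```bash
python3 -c "from rig import hand_in; print(hand_in())"
```

```text
the job is handed in; nothing more can be done
None
```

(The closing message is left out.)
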